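# Measure the free play of a welding-torch slide's screw on its dial

### The job

Measure the free play in the screw of the welding-torch height slide with its own dial: turn the crank anticlockwise (seen from above) until you feel the screw just bite, and with the crank left there turn the dial ring until its zero line stands at the index line on the flange. Then turn the crank gently back clockwise through the slack until it just bites the other way, and leave it there, let go, so that the dial shows the play. Take up the slack only and do not drive the slide, for the torch is set and must not shift; leave the mallet, spanner and angle bracket where they lie.

Things in the scene. Friction and masses are not known exactly. Their poses are not given: they have to be found in the camera images.
- slide: Manual height slide for a welding torch, fixed to the bench: steel base plate, blue back plate, guide rods and upright lead screw between aluminium end blocks; 287 mm high to the top of the crank handle. Its origin lies on the screw's upright axis at bench height; its z is up. Torch (up to 190 mm high) and plates stand on its +x side, the index line on its -x side.
- index (a point): Middle of the index line: a dark radial line on the top face of the fixed round flange (96 mm across, top face 176 mm up) under the dial. It runs from 30 to 47 mm from the screw's axis, in the slide's -x direction; this point is 38 mm from the axis.
- handle (a point): Centre of the crank's black upright handle, a cylinder 24 mm across and 50 mm tall that spins freely on its spindle. It stands 85 mm from the screw's axis, centre 262 mm and top 287 mm over the bench, nothing beside it. The steel arm under it is 17 mm wide, underside 224, top 235 mm up.
- hub (a point): Centre of the top of the crank's hub (30 mm across), on the axis, 240 mm up. The crank turns about the axis. In the slack it turns with about 1 N at the handle and stays where left. The ends of the slack cannot be seen; it spans up to 100 degrees. At its ends the force rises within a mm or two; from about 13 N at the handle the screw drives the slide (0.5 mm per rad): stop at 4 to 8 N.
- dial_center (a point): Centre, on the axis, 202 mm up, of the dial: a plain aluminium ring 56 mm across, 190 to 214 mm up, 14 mm over the flange, under the crank's hub and arm. Can be taken across its diameter from above with the hub between the fingers, the fingers to the sides of the arm. It turns on the crank by 0.05 N m, half of what turns the crank, and else goes round with the crank.
- zero_mark (a point): Outer end of the dial's zero line, on its top edge, 28 mm from the axis, 214 mm up: the one long, wide dark line among 30 on the ring's top, carried down its side. The dial is at zero when this point lies in the direction of the index line from the axis. With the crank at its anticlockwise bite it starts 20 to 72 degrees clockwise of the index.
- torch_tip (a point): Tip of the upright black and copper welding torch, 26 mm thick, held by the slide's carriage 95 mm from the screw's axis, 27 mm over the bench. It rises or sinks if the screw is driven; it must stay where it is.
- mallet: Black dead-blow mallet lying on the bench, 300 mm long, head 54 x 100 mm; origin under its handle, 120 mm from the head's middle. A bystander.
- spanner: Steel spanner 180 mm long lying on the bench, origin at its middle. A bystander.
- bracket: Loose steel angle bracket, foot 90 x 50 mm, 66 mm high; origin under the foot's centre. A bystander.

How it is judged:
On the way, in this order (a step that is already met when the one before it is completed fails the run):
1. the crank is turned anticlockwise to where the screw bites (within 0.08 rad) (z of handle in the frame of slide above 0.261962 m), for 0.2 s.
2. with the crank still at the anticlockwise bite, the dial's zero line stands at the index line (within 2.5 mm) (z of handle in the frame of slide above 0.261962 m and y of zero_mark in the frame of slide between -0.0025 and 0.0025 m and x of zero_mark in the frame of slide below 0 m), for 0.2 s.
At the end, for the whole second after the job is handed in: The crank stands at the clockwise bite (within 0.08 rad), the dial's zero line stands as far clockwise of the index line as the free play (within 0.15 rad), the torch tip is within 0.08 mm of its starting place, and mallet, spanner and bracket are within 15 mm of theirs (z of handle in the frame of slide below 0.26137 m and x of zero_mark in the frame of slide between -0.0088 and -0.0007 m and y of zero_mark in the frame of slide above 0 m and not (distance of torch_tip from where it was at the start of the episode above 8e-05 m) and distance of each of mallet, spanner, bracket from where it was at the start of the episode below 0.015 m); the robot touches nothing.
It fails at once if the slide is driven: the torch shifts by more than 0.08 mm, which is the crank pushed some 14 mm past the bite (distance of torch_tip from where it was at the start of the episode above 8e-05 m).
It fails at once if the mallet, spanner or bracket is moved more than 15 mm (distance of any of mallet, spanner, bracket from where it was at the start of the episode above 0.015 m).
It also fails if it takes over 67 s, if anything falls off the work surface, if the arm or the gripper's body presses on something with over 40 N, if the wrist force passes 120 N, or if a joint passes its speed limit or range.

### The arm

A 6-joint arm with a two-finger parallel gripper is mounted at the origin on the work surface. World frame = base frame: x ahead of the robot, y to its left, z up, the work surface at z = 0. Lengths are in m, angles in rad, forces in N, time in s.
With the tool pointing down it reaches from about 0.35 to 0.85 m from the base axis. Payload 8.1 kg.
Tool frame: the origin (TCP) lies at the very end of the fingers, on their centre line; the grasp point (between the pads) lies 19 mm behind it; z points along the fingers, y is the line along which they close (so a half turn about z gives the same grasp; the last joint's range is limited). The gripper opens to 93 mm and grips with 3 to 60 N. Pads are 15 mm wide; open, the fingers measure 128 mm over their backs; the gripper's body (75 mm by 188 mm) begins 65 mm behind the grasp point.
Start: joints at [-1.289, 0.13, 1.488, -0, 1.523, -0.085], TCP at [0.215, -0.56, 0.219] pointing down, gripper open.
Joint ranges: [-2.96, 2.96], [-0.89, 2.26], [0.02, 2.5], [-1.34, 4.48], [0, 2.73], [-2.66, 2.66]. Speed limits (rad/s): [2.39, 2.39, 2.79, 3.14, 3.14, 3.14].

### API

Orientations are given as a rotation vector (axis times angle).
In Python, from plant import robot gives the robot as it stands. The module is installed in compiled form; this text tells all that it offers.
- The arm moves only by the tool play_rows, never from a script. Its argument "increments" is text: rows parted by semicolons, each of 5 numbers parted by spaces: the shift along the tool's x, y, z in mm, then the turn about the tool's z in degrees, then the closure, from -1 (fully open) to 1 (shut). In form: dx dy dz yaw claw; .... A call has 1 to 20 rows; each row is the pose to reach, as a shift and turn from the pose commanded when the call began, along the tool's axes at that moment; what a row does not reach only later rows make up. A row lasts 1/10 s, in which the tool goes at most 50 mm and 8.59 degrees, less where a joint would pass 70% of its speed; a pose out of reach is approached as far as the arm can. A call with a gripper value outside its range is refused whole. The fingers move at their own pace and stop on an object; "force" is the grip in N (left out, the last holds). Time passes only in rows, so rows that repeat a pose let the fingers close. It gives the time, the measured TCP pose, the force, the opening and the grip force at its end, in the units of the state.
- robot.read_state(): the state, without advancing time (a new reading comes with each control period).
- robot.read_camera(name): name is "side" or "top" or "wrist"; returns the picture (384x512x3 uint8, blue, green, red); there is no depth.
- robot.calibration(name): a dict with "vertical_fov" (degrees; the focal length in pixels is half the picture's height over the tangent of half this angle, whatever the lens; pixels are square), "cx", "cy" (the principal point, pixels), "rvec" (rotation vector, rad) and "tvec" (3), from world to camera coordinates, as OpenCV has them. Camera axes: x right, y down, z forward; pixel columns grow to the right and rows downward; lengths in m; the calibration is good to about 2 mm. A picture is of the moment at which its call begins: read the wrist's pose just before it. calibration takes no time and is no camera call; for the wrist camera it gives the pose at the moment of the call.
- robot.close_job(): hands the job in; it is judged then, once.
Trained networks look in the newest picture that a camera, given by its name, has taken for a name from the list of things; names that differ only in an ending like _2 or _b are one class to them, and where a whole thing is asked for, a point or a joint stands for the part that bears it (a point fixed in the world has none). Each returns a list of dicts, best first, with "conf" (0 to 1); they miss things now and then, are a little off and sometimes report something else, mostly with a low value. They report only what shows in the picture. A call takes as long as a camera call.
- robot.recognise(camera, query): "centre" ([x, y, z] in m, in world coordinates, good to about 4 mm: the middle of the surface that is visible of it).
- robot.regions_of(camera, query): "pixels" (384x512 bool, what is visible of it).
- robot.landmark_of(camera, query): "centre" ([x, y, z] in m, in world coordinates, good to about 4 mm: a listed point, or the origin of a listed thing).
The state is a dict: "t": time; "q": joint angles; "dq": joint speeds; "joint_torque": joint torques, N m; "tool_pos": TCP position; "orientation": TCP orientation; "force": force on the tool from outside, world axes, zero at the start; "wrist_torque": the same for the moment, N m; "opening": finger opening in m; "gripper_force": force on a finger pad.
Only numpy, scipy, OpenCV 4.12 (cv2) and the standard library are available. Lean on these libraries where they do the work, as an engineer would, in place of code of your own. Each camera call takes 0.05 s, during which the arm holds its last target. There are 200 camera calls.

## Working session

There is one attempt and no reset: what is moved stays moved. The work goes in short steps, Python scripts to look and compute and a tool call to move; the robot and the scene stay as the last step left them, time stands still between calls to the robot, and variables do not carry over. Pictures are saved under pics/ and viewed, at most 10 in all, crops included, and the job is handed in when it is done.

Besides the shell and the picture viewer there is one more tool, called after "Request:" by a JSON object that holds its "op" and its "data". play_rows: Moves the arm, as the interface text tells. Its arguments: {"type":"object","properties":{"increments":{"type":"string"},"force":{"type":"number"}},"required":["increments"]}

```bash
mkdir -p pics
cat > h.py <<'E'
import numpy as np, cv2
from plant import robot
def cal(n):
    c=robot.calibration(n); f=192/np.tan(np.radians(c["vertical_fov"])/2)
    K=np.array([[f,0,c["cx"]],[0,f,c["cy"]],[0,0,1]]); R=cv2.Rodrigues(np.array(c["rvec"],float))[0]
    return K,R,np.array(c["tvec"],float)
def proj(n,P):
    K,R,t=cal(n); p=K@(R@np.array(P,float)+t); return p[:2]/p[2]
def atz(n,uv,z):
    K,R,t=cal(n); d=R.T@np.linalg.inv(K)@np.array([*uv,1.]); c=-R.T@t
    return c+d*(z-c[2])/d[2]
E
python3 - <<'E'
from h import *
s=robot.read_state(); print(s)
ims=[]
for n in("side","top"):
    im=robot.read_camera(n); ims.append(im); cv2.imwrite(f"pics/{n}0.png",im)
    for q in("slide","index","handle","hub","dial_center","zero_mark","torch_tip","mallet","spanner","bracket"):
        r=robot.landmark_of(n,q)[:2]
        print(n,q,[(np.round(x["centre"],4),round(x["conf"],2)) for x in r])
E
```

```text
{'t': 0.0, 'q': array([-1.28941092e+00,  1.31136094e-01,  1.48925854e+00, -3.61011951e-06,
        1.52296088e+00, -8.54015877e-02]), 'dq': array([ 7.17818187e-05,  4.66398906e-05, -2.77060366e-03,  3.96918553e-04,
        7.37958475e-04,  1.97380402e-03]), 'joint_torque': array([ 1.51317778e-03, -5.59836352e+01, -4.91766894e+01,  7.65685178e-02,
        3.51991039e-02, -1.39072854e-04]), 'tool_pos': array([ 0.21503737, -0.55955719,  0.21761379]), 'orientation': array([-3.08718500e+00, -5.72603863e-01,  2.76396357e-04]), 'force': array([-0.34675203,  0.6918733 , -0.32538212]), 'wrist_torque': array([-0.01362495, -0.0359545 , -0.00871509]), 'gripper_force': 0.0, 'opening': 0.0932723235774278}
side slide [(array([0.5302, 0.0718, 0.0041]), 0.95)]
side index [(array([0.4954, 0.0742, 0.1742]), 0.65)]
side handle [(array([ 0.5362, -0.013 ,  0.2641]), 0.55)]
side hub [(array([0.5326, 0.0756, 0.2394]), 0.68), (array([0.5315, 0.0715, 0.    ]), 0.61)]
side dial_center [(array([0.5359, 0.0716, 0.2004]), 0.69)]
side zero_mark [(array([0.5344, 0.1006, 0.214 ]), 0.74)]
side torch_tip []
side malle
[... 190 characters left out ...]
ide bracket [(array([0.5553, 0.3616, 0.004 ]), 0.77)]
top slide [(array([0.5347, 0.0719, 0.0033]), 0.81)]
top index [(array([0.4907, 0.0733, 0.1743]), 0.69)]
top handle [(array([ 0.54  , -0.0086,  0.263 ]), 0.72)]
top hub [(array([0.5361, 0.0711, 0.2425]), 0.74), (array([0.4917, 0.0695, 0.175 ]), 0.38)]
top dial_center [(array([0.5397, 0.072 , 0.2037]), 0.73)]
top zero_mark [(array([0.5289, 0.0988, 0.2129]), 0.65), (array([0.4916, 0.0767, 0.1743]), 0.47)]
top torch_tip [(array([5.545e-01, 3.602e-01, 3.000e-04]), 0.61)]
top mallet [(array([ 0.4425, -0.3183, -0.0074]), 0.76)]
top spanner [(array([0.3923, 0.3996, 0.0024]), 0.55)]
top bracket [(array([ 5.543e-01,  3.631e-01, -2.000e-04]), 0.68)]
```

View pics/side0.png

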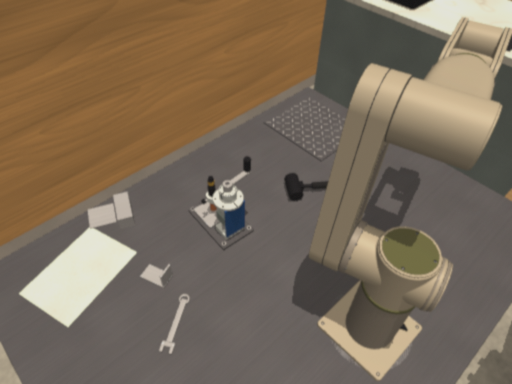

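View pics/top0.png

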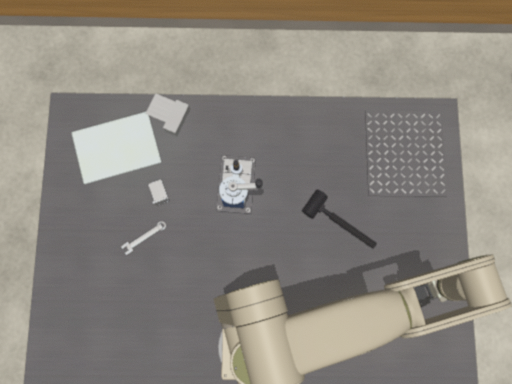

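Both views put the slide axis near (0.535, 0.072), the handle on its -y side and the zero line on its +y side. In the top view the hub is at about (234,188) and the handle at (259,183). Next I'll move above it for a close look.

Request:
{"op": "play_rows", "data": {"increments": "0 0 -50 0 -1; 0 0 -100 0 -1; 0 0 -150 0 -1; 30 -25 -200 2 -1; 500 -460 -200 18 -1; 500 -460 -200 18 -1; 500 -460 -200 18 -1; 500 -460 -200 18 -1; 500 -460 -200 18 -1; 500 -460 -200 18 -1; 500 -460 -200 18 -1; 500 -460 -200 18 -1; 500 -460 -200 18 -1; 500 -460 -200 18 -1; 500 -460 -200 18 -1; 500 -460 -200 18 -1; 500 -460 -200 18 -1; 500 -460 -200 18 -1; 500 -460 -200 18 -1; 500 -460 -200 18 -1", "force": 5}}

```text
t: 3.1
tool_pos: [0.5168, 0.0479, 0.4188]
orientation: [3.14, 0.082, 0.0]
force: [0.7, 0.1, 0.6]
opening: 0.0926
gripper_force: 0.0
```

```bash
cat > look.py <<'E'
from h import *
import sys
s=robot.read_state(); print(s["t"],s["tool_pos"],s["orientation"],s["q"][5],s["force"])
K,R,t=cal("wrist"); print("cam",-R.T@t, R[2])
im=robot.read_camera("wrist"); cv2.imwrite(f"pics/{sys.argv[1]}.png",im)
for q in sys.argv[2:]:
    r=robot.landmark_of("wrist",q)[:2]
    print(q,[(np.round(x["centre"],4),np.round(proj("wrist",x["centre"])),round(x["conf"],2)) for x in r])
E
python3 look.py w1 slide index handle hub dial_center zero_mark
```

```text
3.1 [0.51677558 0.04785835 0.41882066] [3.14007624e+00 8.18022354e-02 2.30093143e-04] 1.5124208101237107 [0.72573867 0.13027759 0.63306622]
cam [0.59585141 0.05296386 0.58375864] [-0.28289223 -0.015041   -0.95903376]
slide []
index [(array([0.4941, 0.0768, 0.1759]), array([234., 179.]), 0.89)]
handle [(array([ 0.5364, -0.0098,  0.2641]), array([305., 166.]), 0.85)]
hub [(array([0.535 , 0.0744, 0.2392]), array([233., 159.]), 0.71)]
dial_center [(array([0.5341, 0.0709, 0.2034]), array([238., 156.]), 0.93)]
zero_mark [(array([0.5304, 0.1014, 0.2155]), array([214., 159.]), 0.84)]
```

View pics/w1.png

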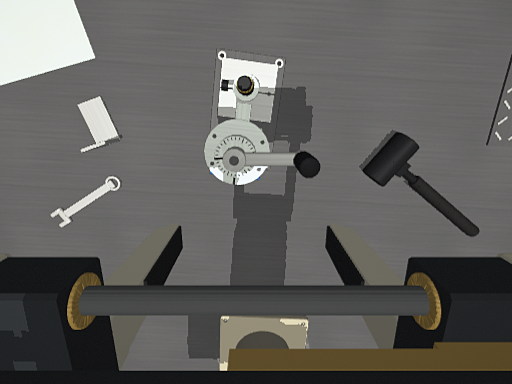

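The wrist view shows the hub at about (234,160), the handle top at (307,164), the index line at (234,182) and the zero line to the left at (213,158). I'll convert these by ray and check them.

Run:
```python
from h import *
im=cv2.imread("pics/w1.png")
g=cv2.cvtColor(im,6)
for n,uv,z in(("hub",(234,160),.240),("handletop",(307,162),.287),("index",(234.5,182),.176),("zero",(213,158.5),.214)): print(n,atz("wrist",uv,z))
for a,b in(((222,55),(281,63)),): 
    d=atz("wrist",b,.012)-atz("wrist",a,.012); print("yaw",np.degrees(np.arctan2(d[1],d[0]))+90)
cv2.imwrite("pics/c1.png",cv2.resize(im[110:200,190:330],None,fx=5,fy=5,interpolation=2))
```

```text
hub [0.53450538 0.07390743 0.24      ]
handletop [ 0.54470524 -0.00680022  0.287     ]
index [0.48993699 0.0760472  0.176     ]
zero [0.53045257 0.10333369 0.214     ]
yaw -4.156818244125475
```

View pics/c1.png

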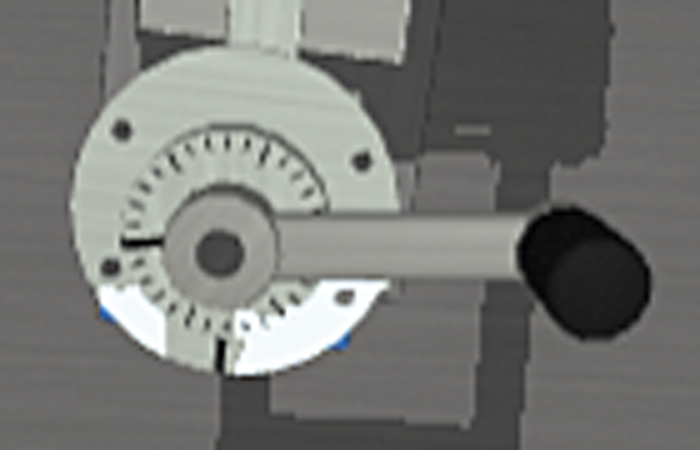

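Request:
{"op": "play_rows", "data": {"increments": "18 45 20 0 -0.3; 18 59.5 65 0 -0.3; 18 59.5 105 0 -0.3; 18 59.5 140 0 -0.3; 18 59.5 172 0 -0.3; 18 59.5 172 0 -0.3; 18 59.5 172 0 0.2; 18 59.5 172 0 0.5; 18 59.5 172 0 0.6; 18 59.5 172 0 0.6; 18 59.5 172 0 0.6; 18 59.5 172 0 0.6", "force": 5}}

```text
t: 4.65
tool_pos: [0.5387, -0.0111, 0.2478]
orientation: [3.138, 0.082, 0.003]
force: [0.3, -5.5, 5.0]
opening: 0.0234
gripper_force: 5.0
```

Run:
```python
from h import *
s=robot.read_state(); print(s)
for a in range(0,24,4): pass
```

```text
{'t': 4.65, 'q': array([-0.11424038, -0.04825904,  1.61891734, -0.0021264 ,  1.56873089,
        1.40460444]), 'dq': array([-2.14590008e-03,  3.11314609e-04,  1.63646846e-04,  4.74154883e-03,
        3.95737192e-06,  8.94704487e-04]), 'joint_torque': array([ 2.91057698e+00, -4.55254734e+01, -4.76042390e+01,  1.85867820e+00,
        2.51711681e-01,  4.58358045e-03]), 'tool_pos': array([ 0.53868295, -0.01108042,  0.24779143]), 'orientation': array([3.13811869e+00, 8.15365567e-02, 2.95813241e-03]), 'force': array([ 0.30076226, -5.47230588,  4.96293911]), 'wrist_torque': array([-0.9202663 , -0.10876728,  0.08604668]), 'gripper_force': 5.000522397458553, 'opening': 0.02342253447662638}
```

Request:
{"op": "play_rows", "data": {"increments": "0.7 0.5 0 -0.5 0.6; 1.5 1 0 -1 0.6; 3 1 0 -2 0.6; 4.4 0.9 0 -3 0.6; 5.9 0.8 0 -4 0.6; 7.4 0.7 0 -5 0.6; 7.4 0.7 0 -5 0.6"}}

```text
t: 5.35
tool_pos: [0.5462, -0.0105, 0.2477]
orientation: [3.133, 0.221, 0.003]
force: [0.1, -4.0, 5.6]
opening: 0.024
gripper_force: 5.0
```

Request:
{"op": "play_rows", "data": {"increments": "1.5 0.8 0 -1 0.6; 3 0.8 0 -2 0.6; 4.4 0.8 0 -3 0.6; 5.9 0.7 0 -4 0.6; 5.9 0.7 0 -4 0.6"}}

```text
t: 5.85
tool_pos: [0.5521, -0.0096, 0.2477]
orientation: [-3.124, -0.331, -0.003]
force: [-0.7, 0.3, 5.7]
opening: 0.0241
gripper_force: 5.0
```

Request:
{"op": "play_rows", "data": {"increments": "1.5 0 0 -1 0.6; 3 0 0 -2 0.6; 4.4 -0.1 0 -3 0.6; 5.9 -0.2 0 -4 0.6; 5.9 -0.2 0 -4 0.6"}}

```text
t: 6.35
tool_pos: [0.5578, -0.0082, 0.2478]
orientation: [-3.11, -0.44, -0.003]
force: [-1.1, -0.4, 5.3]
opening: 0.0238
gripper_force: 5.0
```

Request:
{"op": "play_rows", "data": {"increments": "1.5 0 0 -1 0.6; 3 0 0 -2 0.6; 4.4 -0.1 0 -3 0.6; 4.4 -0.1 0 -3 0.6"}}

```text
t: 6.75
tool_pos: [0.562, -0.0068, 0.2478]
orientation: [-3.098, -0.521, -0.003]
force: [-1.2, 0.3, 7.0]
opening: 0.0239
gripper_force: 5.0
```

Request:
{"op": "play_rows", "data": {"increments": "1.5 0 0 -1 0.6; 3 0 0 -2 0.6; 4.4 -0.1 0 -3 0.6; 5.9 -0.2 0 -4 0.6; 5.9 -0.2 0 -4 0.6"}}

```text
t: 7.25
tool_pos: [0.5675, -0.0047, 0.2478]
orientation: [-3.078, -0.629, -0.003]
force: [-0.9, 0.1, 6.1]
opening: 0.0234
gripper_force: 5.0
```

Request:
{"op": "play_rows", "data": {"increments": "1.5 0 0 -1 0.6; 3 0 0 -2 0.6; 4.4 -0.1 0 -3 0.6; 5.9 -0.2 0 -4 0.6; 5.9 -0.2 0 -4 0.6"}}

```text
t: 7.75
tool_pos: [0.5717, -0.0026, 0.247]
orientation: [-3.054, -0.735, 0.002]
force: [-4.2, -2.3, 4.5]
opening: 0.0238
gripper_force: 5.0
```

Request:
{"op": "play_rows", "data": {"increments": "0.7 0 0 0 0.6; 1.2 0 0 0 0.6; 1.2 0 0 0 0.6; 1.2 0 0 0 0.6"}}

```text
t: 8.15
tool_pos: [0.5725, -0.0022, 0.2467]
orientation: [-3.054, -0.734, 0.003]
force: [-5.7, -2.4, 4.9]
opening: 0.0238
gripper_force: 5.0
```

Tangential force is about 6 N with the crank stalled, so the screw has bitten. I'll let go, rise and go over the dial to look.

Request:
{"op": "play_rows", "data": {"increments": "0 0 0 0 -0.3; 0 0 0 0 -0.3; 0 0 0 0 -0.3; 0 0 0 0 -0.3; 0 0 -40 0 -0.3; 0 0 -83 0 -1; 0 -40 -83 -8 -1; 0 -85 -83 -16 -1; 0 -85 -83 -24 -1; 0 -85 -83 -32 -1; 0 -85 -83 -40 -1; 0 -85 -83 -48 -1; 0 -85 -83 -56 -1; 0 -85 -83 -62.5 -1; 0 -85 -83 -62.5 -1; 0 -85 -83 -62.5 -1"}}

```text
t: 9.75
tool_pos: [0.5347, 0.0736, 0.3296]
orientation: [-2.235, -2.208, -0.0]
force: [0.4, 0.2, 0.5]
opening: 0.0929
gripper_force: 0.0
```

```bash
python3 look.py w2 index handle hub dial_center zero_mark
python3 - <<'E'
import cv2
cv2.imwrite("pics/w2b.png",cv2.resize(cv2.imread("pics/w2.png"),(800,600)))
E
```

```text
9.75 [0.53471852 0.07363477 0.32964424] [-2.23453124e+00 -2.20827340e+00 -1.30215524e-04] 0.05363703620875231 [0.4383177  0.15626533 0.49411654]
cam [0.53586053 0.15352041 0.49457222] [-0.00334804 -0.28336774 -0.95900548]
index [(array([0.4939, 0.0771, 0.1787]), array([218., 178.]), 0.57)]
handle [(array([ 0.5668, -0.0047,  0.2639]), array([288., 283.]), 0.83)]
hub [(array([0.5381, 0.0718, 0.2384]), array([257., 198.]), 0.56)]
dial_center [(array([0.5374, 0.075 , 0.2036]), array([256., 185.]), 0.83), (array([0.6273, 0.0661, 0.0303]), array([309., 163.]), 0.55)]
zero_mark [(array([0.5189, 0.0953, 0.2135]), array([238., 169.]), 0.92)]
```

View pics/w2b.png

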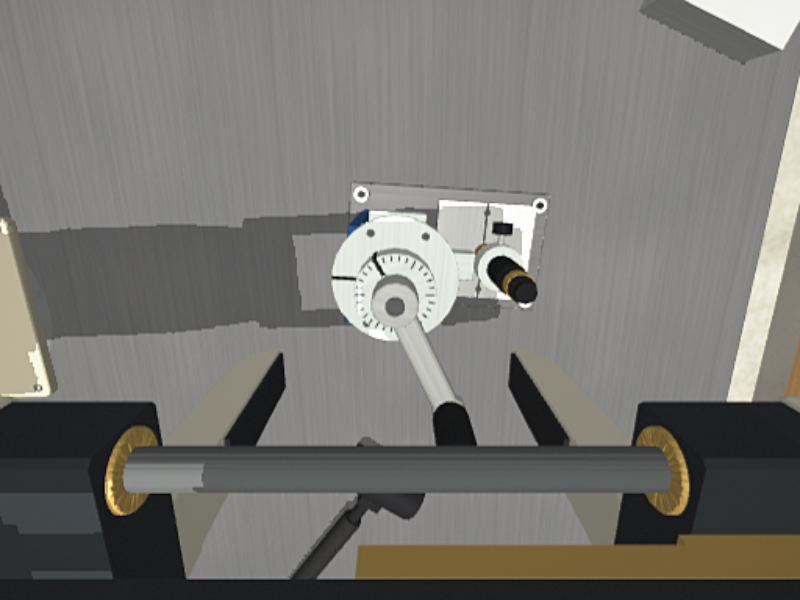

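The view shows the hub at (395,306) enlarged, the zero line's outer end at (375,254) and the index line from (333,278) to (357,279). The fingers are well clear on both sides of the arm.

Run:
```python
from h import *
k=1.5625
H=atz("wrist",(395/k,306/k),.24);Z=atz("wrist",(375/k,254/k),.214);I=[atz("wrist",(a/k,b/k),.176) for a,b in((333,278),(357,279))]
print(H,Z,I)
C=np.array([.5345,.0737,0])
for c in(C,H):
  for p in(Z,*I): d=p-c; print(np.hypot(*d[:2]),np.degrees(np.arctan2(d[1],d[0])))
```

```text
[0.53414511 0.07449566 0.24      ] [0.5214527  0.10169962 0.214     ] [array([0.48783111, 0.07692134, 0.176     ]), array([0.50567456, 0.0759805 , 0.176     ])]
0.030890303241267344 114.98464387458144
0.04677993890289166 176.05139325105438
0.02891550740476752 175.47650683425132
0.030019205293850493 115.01210844171199
0.04637748352725154 177.00189110279547
0.028509242817206744 177.01452357129475
```

```bash
cat > polar.py <<'E'
from h import *
import sys
im=cv2.cvtColor(cv2.imread(f"pics/{sys.argv[1]}.png"),6).astype(np.float32)
C=np.array([.5343,.0740])
K,R,t=cal("wrist")
def prof(z,r0,r1):
    a=np.radians(np.arange(60,260,1.)); r=np.linspace(r0,r1,12)
    P=np.array([[[C[0]+q*np.cos(b),C[1]+q*np.sin(b),z] for b in a] for q in r]).reshape(-1,3)
    p=(K@(R@P.T+t[:,None])); p=(p[:2]/p[2]).astype(np.float32).reshape(2,12,-1)
    return np.degrees(a),cv2.remap(im,p[0],p[1],1).mean(0)
for n,z,r0,r1 in(("zero",.214,.019,.0275),("index",.176,.032,.046)):
    a,v=prof(z,r0,r1); i=np.argsort(v)[:7]; print(n,[(a[j],int(v[j])) for j in i],int(np.median(v)))
E
python3 polar.py w2; python3 -c "
from h import *
C=(.5343,.0740)
for b in (110,115,120,125): print(b,[1.5625*proj('wrist',(C[0]+r*np.cos(np.radians(b)),C[1]+r*np.sin(np.radians(b)),.214)) for r in(.018,.028)])"
```

```text
zero [(np.float64(119.0), 25), (np.float64(119.99999999999999), 26), (np.float64(121.0), 43), (np.float64(118.00000000000001), 48), (np.float64(122.0), 75), (np.float64(117.0), 104), (np.float64(123.00000000000001), 125)] 220
index [(np.float64(175.0), 26), (np.float64(176.0), 43), (np.float64(174.0), 84), (np.float64(177.0), 119), (np.float64(173.0), 163), (np.float64(237.00000000000003), 174), (np.float64(117.0), 179)] 231
110 [array([385.64120233, 270.24229545]), array([380.10914748, 256.07403083])]
115 [array([383.43466103, 271.16396533]), array([376.65115854, 257.53412385])]
120 [array([381.32309749, 272.26932286]), array([373.34609806, 259.2838836 ])]
125 [array([379.32311026, 273.54917079]), array([370.22040159, 261.30804895])]
```

Request:
{"op": "play_rows", "data": {"increments": "0 0 30 0 -1; 0 0 65 0 -1; 0 0 100 0 -1; 0 0 125 0 -1; 0 0 138 0 -1; 0 0 138 0 -1; 0 0 138 0 -0.4; 0 0 138 0 -0.1; 0 0 138 0 0; 0 0 138 0 0; 0 0 138 0 0; 0 0 138 0 0", "force": 12}}

```text
t: 11.25
tool_pos: [0.5339, 0.0736, 0.1922]
orientation: [-2.23, -2.211, 0.002]
force: [-7.0, 0.2, 5.5]
opening: 0.0557
gripper_force: 12.0
```

Request:
{"op": "play_rows", "data": {"increments": "0 -0.5 0 -3 0; 0 -0.5 0 -8 0; 0 -0.5 0 -13 0; 0 -0.5 0 -18 0; 0 -0.5 0 -23 0; 0 -0.5 0 -28 0; 0 -0.5 0 -33 0; 0 -0.5 0 -38 0; 0 -0.5 0 -43 0; 0 -0.5 0 -48 0; 0 -0.5 0 -53 0; 0 -0.5 0 -55.5 0; 0 -0.5 0 -55.5 0; 0 -0.5 0 -55.5 0"}}

```text
t: 12.65
tool_pos: [0.5337, 0.0735, 0.1922]
orientation: [-0.944, -2.996, 0.001]
force: [-4.7, -0.1, 5.3]
opening: 0.0557
gripper_force: 12.0
```

Request:
{"op": "play_rows", "data": {"increments": "0 0 0 0 -0.5; 0 0 0 0 -1; 0 0 0 0 -1; 0 0 0 0 -1; 0 0 0 0 -1; 0 0 -40 0 -1; 0 0 -85 0 -1; 0 0 -138 0 -1; 0 0 -138 0 -1; 0 0 -138 0 -1"}}

```text
t: 13.65
tool_pos: [0.5352, 0.0736, 0.3318]
orientation: [0.943, 2.992, 0.002]
force: [-0.4, 0.2, -1.0]
opening: 0.0929
gripper_force: 0.0
```

```bash
python3 look.py w3 handle zero_mark index; python3 polar.py w3;  python3 - <<'E'
import cv2
cv2.imwrite("pics/w3b.png",cv2.resize(cv2.imread("pics/w3.png"),(800,600)))
E
```

```text
13.65 [0.53522649 0.07363572 0.33182181] [9.43029392e-01 2.99248328e+00 2.32985785e-03] -0.9184363090628503 [-0.44833006  0.20270014 -0.97131886]
cam [0.47001263 0.11980567 0.49649378] [ 0.23642398 -0.16242274 -0.95797837]
handle [(array([ 0.5672, -0.0006,  0.2632]), array([208., 276.]), 0.73)]
zero_mark [(array([0.5043, 0.072 , 0.2122]), array([235., 167.]), 0.87)]
index [(array([0.4968, 0.0787, 0.176 ]), array([238., 152.]), 0.72)]
zero [(np.float64(173.0), 56), (np.float64(174.0), 66), (np.float64(172.0), 71), (np.float64(175.0), 98), (np.float64(171.0), 115), (np.float64(176.0), 146), (np.float64(66.0), 158)] 209
index [(np.float64(175.0), 83), (np.float64(174.0), 102), (np.float64(176.0), 113), (np.float64(62.0), 148), (np.float64(63.0), 149), (np.float64(61.0), 151), (np.float64(64.0), 154)] 208
```

View pics/w3b.png

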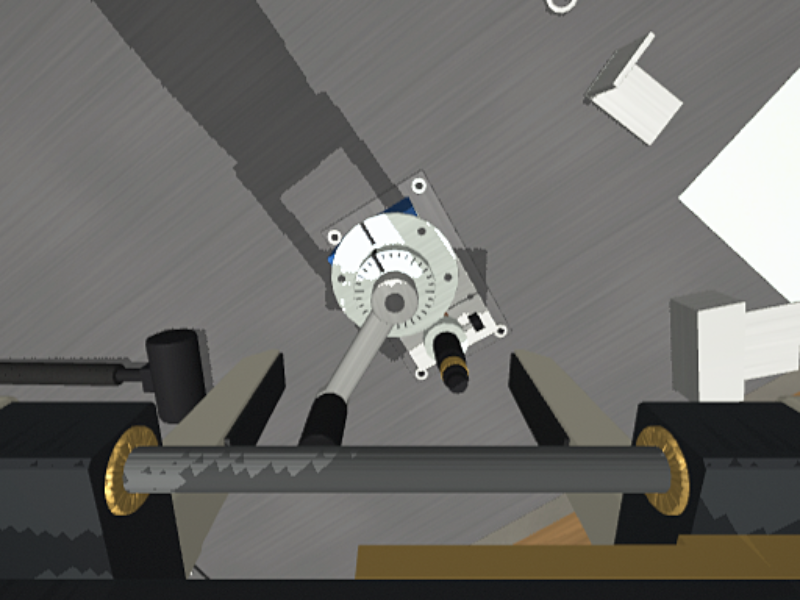

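Zero line (375,260) lies in line with the index line (367,233), about 1.7° short, under 1 mm. Before going back I'll check the crank angle.

```bash
cat > arm.py <<'E'
from h import *
import sys
im=cv2.cvtColor(cv2.imread(f"pics/{sys.argv[1]}.png"),6).astype(np.float32)
C=np.array([.5343,.0738]); K,R,t=cal("wrist")
# handle disc (black) at mid height: darkest angle over r 77..93 on planes z
for z in(.237,.250,.262):
    a=np.radians(np.arange(-170,-20,.5)); r=np.linspace(.077,.093,9)
    P=np.array([[[C[0]+q*np.cos(b),C[1]+q*np.sin(b),z] for b in a] for q in r]).reshape(-1,3)
    p=(K@(R@P.T+t[:,None])); p=(p[:2]/p[2]).astype(np.float32).reshape(2,9,-1)
    v=cv2.remap(im,p[0],p[1],1,borderValue=255).mean(0); m=v<v.min()+25; A=np.degrees(a)[m]; print(z,v.min(),A.min(),A.max(),A.mean())
E
python3 arm.py w2; python3 -c "
from h import *
k=1.5625
C=np.array([.5343,.0738])
for b in(-70,-66,-63,-60,-56): 
  print(b,[np.round(k*proj('wrist',(C[0]+r*np.cos(np.radians(b)),C[1]+r*np.sin(np.radians(b)),z))) for r,z in((.04,.235),(.070,.235),(.085,.25))])"
```

```text
0.237 56.471245 -99.5 -92.5 -96.0
0.25 29.338217 -99.0 -92.5 -95.75
0.262 23.384766 -98.5 -92.0 -95.25
-70 [array([360., 356.]), array([335., 391.]), array([318., 420.])]
-66 [array([364., 358.]), array([341., 395.]), array([327., 425.])]
-63 [array([367., 360.]), array([346., 397.]), array([333., 428.])]
-60 [array([370., 361.]), array([351., 399.]), array([339., 430.])]
-56 [array([374., 363.]), array([358., 402.]), array([348., 434.])]
```

The crank reads about -65°, where it was -63.4° under load, so it has relaxed by 1–2°. I'll take the handle again and nudge it to the bite, which also carries the dial up the last degree. Then I'll turn back clockwise in the same grip.

Request:
{"op": "play_rows", "data": {"increments": "-36 -21 0 -8 -0.3; -73 -43 0 -16 -0.3; -73 -43 0 -24 -0.3; -73 -43 0 -32 -0.3; -73 -43 0 -40 -0.3; -73 -43 0 -48 -0.3; -73 -43 0 -56 -0.3; -73 -43 0 -60 -0.3; -73 -43 20 -60 -0.3; -73 -43 55 -60 -0.3; -73 -43 84 -60 -0.3; -73 -43 84 -60 -0.3; -73 -43 84 -60 0.3; -73 -43 84 -60 0.6; -73 -43 84 -60 0.6; -73 -43 84 -60 0.6; -73 -43 84 -60 0.6; -73 -43 84 -60 0.6", "force": 5}}

```text
t: 15.65
tool_pos: [0.5698, -0.0035, 0.2464]
orientation: [-0.68, 3.066, -0.001]
force: [0.6, 0.0, 3.1]
opening: 0.0239
gripper_force: 5.0
```

Request:
{"op": "play_rows", "data": {"increments": "-0.7 0 0 0 0.6; -1.5 0 0 0 0.6; -2 0 0 0 0.6; -2 0 0 0 0.6; -2 0 0 0 0.6"}}

```text
t: 16.15
tool_pos: [0.5707, -0.0031, 0.2462]
orientation: [0.68, -3.066, 0.001]
force: [-5.0, -1.9, 5.3]
opening: 0.0241
gripper_force: 5.0
```

Request:
{"op": "play_rows", "data": {"increments": "3 0 0 2 0.6; 5.9 0.2 0 4 0.6; 8.9 0.5 0 6 0.6; 11.8 0.8 0 8 0.6; 14.8 1.3 0 10 0.6; 17.7 1.9 0 12 0.6; 20.6 2.5 0 14 0.6; 23.4 3.3 0 16 0.6; 26.3 4.2 0 18 0.6; 29.1 5.1 0 20 0.6; 31.8 6.2 0 22 0.6; 34.6 7.3 0 24 0.6; 37.3 8.6 0 26 0.6; 39.9 10 0 28 0.6; 42.5 11.4 0 30 0.6; 42.5 11.4 0 30 0.6"}}

```text
t: 17.75
tool_pos: [0.5279, -0.0111, 0.246]
orientation: [0.138, 3.138, -0.002]
force: [-0.4, -5.1, 3.2]
opening: 0.024
gripper_force: 5.0
```

Request:
{"op": "play_rows", "data": {"increments": "3 -0.8 0 2 0.6; 5.9 -0.8 0 4 0.6; 8.9 -0.5 0 6 0.6; 11.8 -0.2 0 8 0.6; 14.8 0.3 0 10 0.6; 17.7 0.9 0 12 0.6; 20.6 1.5 0 14 0.6; 23.4 2.3 0 16 0.6; 26.3 3.2 0 18 0.6; 29.1 4.1 0 20 0.6; 31.8 5.2 0 22 0.6; 34.6 6.3 0 24 0.6; 37.3 7.6 0 26 0.6; 39.9 9 0 28 0.6; 42.5 10.4 0 30 0.6; 42.5 10.4 0 30 0.6"}}

```text
t: 19.35
tool_pos: [0.486, 0.0033, 0.2458]
orientation: [-0.945, -2.996, 0.002]
force: [-3.3, -4.7, 3.2]
opening: 0.0242
gripper_force: 5.0
```

Request:
{"op": "play_rows", "data": {"increments": "1.5 -0.7 0 1 0.6; 3 -0.7 0 2 0.6; 5.9 -0.6 0 4 0.6; 8.9 -0.3 0 6 0.6; 11.8 0 0 8 0.6; 11.8 0 0 8 0.6"}}

```text
t: 19.95
tool_pos: [0.4764, 0.0107, 0.2456]
orientation: [-1.152, -2.922, 0.0]
force: [-1.6, -2.0, 2.9]
opening: 0.0238
gripper_force: 5.0
```

Request:
{"op": "play_rows", "data": {"increments": "1.5 0 0 1 0.6; 3 0 0 2 0.6; 4.4 0.1 0 3 0.6; 5.9 0.2 0 4 0.6; 5.9 0.2 0 4 0.6"}}

```text
t: 20.45
tool_pos: [0.4723, 0.0148, 0.2456]
orientation: [-1.253, -2.881, 0.0]
force: [-3.6, -4.1, 4.1]
opening: 0.0242
gripper_force: 5.0
```

Request:
{"op": "play_rows", "data": {"increments": "1.5 -0.4 0 1 0.6; 3 -0.4 0 2 0.6; 4.4 -0.3 0 3 0.6; 4.4 -0.3 0 3 0.6; 4.4 -0.3 0 3 0.6"}}

```text
t: 20.95
tool_pos: [0.4692, 0.0179, 0.2456]
orientation: [-1.327, -2.847, -0.0]
force: [-2.0, -1.3, 2.8]
opening: 0.0239
gripper_force: 5.0
```

Request:
{"op": "play_rows", "data": {"increments": "1.5 0 0 1 0.6; 3 0 0 2 0.6; 4.4 0.1 0 3 0.6; 4.4 0.1 0 3 0.6; 4.4 0.1 0 3 0.6"}}

```text
t: 21.45
tool_pos: [0.4665, 0.0213, 0.2456]
orientation: [-1.401, -2.812, -0.0]
force: [-1.1, -1.2, 1.7]
opening: 0.024
gripper_force: 5.0
```

Request:
{"op": "play_rows", "data": {"increments": "1.5 0 0 1 0.6; 3 0 0 2 0.6; 4.4 0.1 0 3 0.6; 4.4 0.1 0 3 0.6; 4.4 0.1 0 3 0.6"}}

```text
t: 21.95
tool_pos: [0.4641, 0.0246, 0.2456]
orientation: [1.474, 2.774, -0.0]
force: [-0.1, -4.0, 1.1]
opening: 0.0237
gripper_force: 5.0
```

Request:
{"op": "play_rows", "data": {"increments": "0.7 0 0 0 0.6; 1.2 0 0 0 0.6; 1.5 0 0 0 0.6; 1.5 0 0 0 0.6; 1.5 0 0 0 0.6"}}

```text
t: 22.45
tool_pos: [0.4637, 0.0252, 0.2457]
orientation: [1.475, 2.772, -0.001]
force: [3.3, -6.6, -1.1]
opening: 0.0236
gripper_force: 5.0
```

Force is 7.3 N, so the crank is at the clockwise bite. I'll let go, rise and check.

Request:
{"op": "play_rows", "data": {"increments": "0 0 0 0 -0.3; 0 0 0 0 -0.3; 0 0 0 0 -0.3; 0 0 0 0 -0.3; 0 0 -40 0 -0.3; 0 0 -85 0 -0.3; 0 45 -90 0 -1; 0 85 -90 0 -1; 0 85 -90 0 -1; 0 85 -90 0 -1; 0 85 -90 0 -1"}}

```text
t: 23.55
tool_pos: [0.5331, 0.0732, 0.3356]
orientation: [-1.474, -2.774, 0.0]
force: [0.1, 0.3, -0.3]
opening: 0.0923
gripper_force: 0.0
```

```bash
python3 look.py w4 handle zero_mark index; python3 polar.py w4;  python3 - <<'E'
import cv2
cv2.imwrite("pics/w4b.png",cv2.resize(cv2.imread("pics/w4.png"),(800,600)))
from h import *
k=1.5625
C=np.array([.5343,.0738])
for b in(-150,-147,-144,-141,-138): 
  print(b,[np.round(k*proj('wrist',(C[0]+r*np.cos(np.radians(b)),C[1]+r*np.sin(np.radians(b)),z))) for r,z in((.04,.235),(.070,.235),(.085,.25))])
E
```

```text
23.55 [0.53306667 0.07324402 0.33564474] [-1.47428680e+00 -2.77381525e+00  4.93248648e-04] -0.5524296489737354 [ 0.11498223  0.32920804 -0.28256272]
cam [0.48914292 0.13964529 0.50063075] [ 0.15825034 -0.23515649 -0.95898814]
handle [(array([0.4618, 0.0254, 0.2626]), array([157., 201.]), 0.64)]
zero_mark [(array([0.5294, 0.1009, 0.2155]), array([265., 164.]), 0.87)]
index [(array([0.4959, 0.0759, 0.1749]), array([228., 159.]), 0.83)]
zero [(np.float64(95.0), 29), (np.float64(94.0), 34), (np.float64(96.00000000000001), 40), (np.float64(93.0), 62), (np.float64(97.0), 66), (np.float64(98.0), 107), (np.float64(203.0), 108)] 202
index [(np.float64(175.0), 50), (np.float64(176.0), 56), (np.float64(223.0), 111), (np.float64(222.0), 115), (np.float64(224.0), 122), (np.float64(174.0), 127), (np.float64(177.0), 128)] 209
-150 [array([334., 297.]), array([286., 294.]), array([255., 299.])]
-147 [array([334., 300.]), array([286., 300.]), array([255., 306.])]
-144 [array([334., 303.]), array([287., 305.]), array([256., 313.])]
-141 [array([334., 307.]), array([288., 311.]), array([257., 320.])]
-138 [array([335., 310.]), array([289., 316.]), array([259., 327.])]
```

View pics/w4b.png

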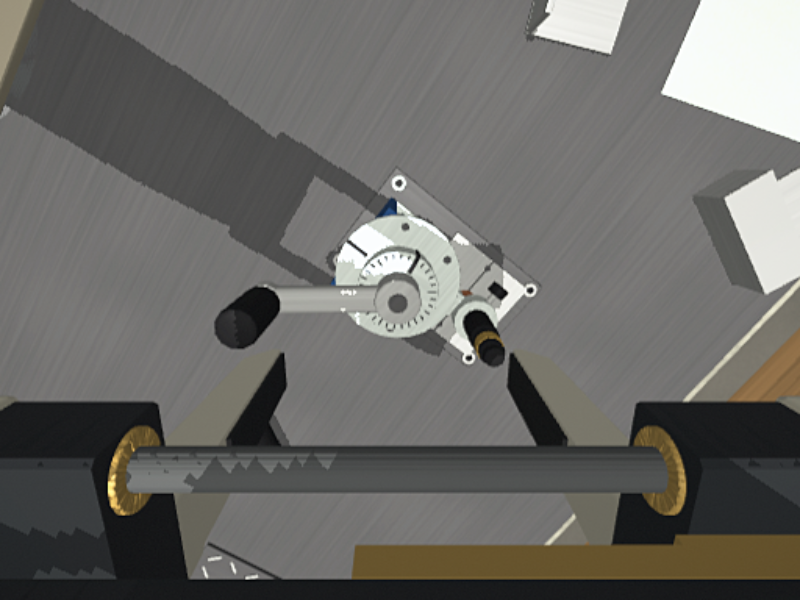

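The crank stands free at about -146°, with the handle at (240,320). The zero line at (417,258) is 80.4° clockwise of the index line, and the crank travel between bites was also about 80°. Handing in.

```bash
python3 -c "
from plant import robot
print(robot.close_job())"
```

```text
the job is handed in; nothing more can be done
None
```

The job is handed in: the crank stands let go at the clockwise bite and the dial reads about 80° of free play. Pushes stayed under about 7.5 N, so the slide should not have been driven (the torch tip itself was not measured), and the mallet, spanner and bracket were not touched.

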